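# Tare the balance with the sunken key

### The job

The balance must be tared with its remote key pod, the one with the rounded end. With a fingertip push that pod's shutter fully open, reach into the round well and press the sunken key all the way down, let it spring back, then push the shutter fully shut over the well again. Leave the square-ended pod, the dish on the balance, and the bottle, tape and marker pen alone.

Things in the scene. Friction and masses are not known exactly. Their poses are not given: they have to be found in the camera images.
- round_pod: Round-ended key pod, fixed: white housing, x -38..38, y -68..71 mm (a 10 mm cable stub beyond -y), 40 mm high; +y end a half circle. Origin: centre of underside, z up. Well in the +y half. Two guide rails along y at x = +-33.5 mm (5 mm wide) rise 7 mm above the top, an end stop at y = -64 mm 4 mm
- round_pod_well (a point): centre of the mouth of the round-ended pod's well, at x 0, y +33, z 40 mm of the pod, with the pod's axes; the well is a round hole 48 mm in diameter, 28 mm deep to its floor
- round_pod_key_top (a point): centre of the top face of the grey sunken key in the middle of that well: a round button 24 mm in diameter; at rest 18 mm below the mouth (22 mm above the worktop)
- round_pod_key (a joint): how far the sunken key is pressed, m: 0 at rest, 0.005 fully down; it springs back (about 2 N to start it, about 5 N fully down)
- round_pod_shutter (a joint): how far the grey shutter of the round-ended pod is slid open, m: 0 shut, centred over the well; 0.060 fully open, well clear; opening goes along the pod's -y. Starts at 0 to 0.012. It stays where it is left; about 1.2 N of friction
- round_pod_fin (a point): middle of the top edge of the shutter's upright fin, 67 mm above the worktop; fin 30 mm along the pod's x, 8 mm thick along its y, standing 23 mm above the flat shutter plate (58 x 58 mm, top 43.5 mm above the worktop), at the plate's middle: over the well's centre when shut. Push the fin sideways to slide the shutter
- square_pod: Square-ended key pod, fixed: white housing, x -38..38, y -68..71 mm (a 10 mm cable stub beyond -y), 40 mm high; +y end straight with square corners. Origin: centre of underside, z up. Well in the +y half. Two guide rails along y at x = +-33.5 mm (5 mm wide) rise 7 mm above the top, an end stop at y = -64 mm 4 mm
- square_pod_well (a point): centre of the mouth of the square-ended pod's well, at x 0, y +33, z 40 mm of the pod, with the pod's axes; the well is a square hole 49 mm by 49 mm, 28 mm deep to its floor
- square_pod_key_top (a point): centre of the top face of the grey sunken key in the middle of that well: a square button 22 mm by 22 mm; at rest 18 mm below the mouth (22 mm above the worktop)
- square_pod_key (a joint): how far the sunken key is pressed, m: 0 at rest, 0.005 fully down; it springs back (about 2 N to start it, about 5 N fully down)
- square_pod_shutter (a joint): how far the grey shutter of the square-ended pod is slid open, m: 0 shut, centred over the well; 0.060 fully open, well clear; opening goes along the pod's -y. Starts at 0 to 0.012. It stays where it is left; about 1.2 N of friction
- square_pod_fin (a point): middle of the top edge of the shutter's upright fin, 67 mm above the worktop; fin 30 mm along the pod's x, 8 mm thick along its y, standing 23 mm above the flat shutter plate (58 x 58 mm, top 43.5 mm above the worktop), at the plate's middle: over the well's centre when shut. Push the fin sideways to slide the shutter
- balance: bench balance, fixed, white, 140 x 170 mm and 39 mm high, with a steel pan 108 mm in diameter whose top is 48 mm above the worktop; origin: centre of the underside on the worktop
- dish: clear glass dish, 70 mm in diameter, 16 mm high, loose on the balance's pan; origin: centre of the underside
- bottle: white sample bottle with cap, 48 mm in diameter, 112 mm tall, standing loose; origin: centre of the underside
- tape: roll of tan tape lying flat, 68 mm in diameter, 19 mm high, loose; origin: centre of the underside
- marker_pen: dark marker pen lying loose, 128 mm long, 15 mm thick; origin: underside, at its middle
Not all that is in view belongs to the job. Leave any blue or orange look-alike of the dish alone.

How it is judged:
On the way, in this order (a step that is already met when the one before it is completed fails the run):
1. the round-ended pod's shutter is pushed open, its key still up (value of joint round_pod_shutter above 0.05 m and value of joint round_pod_key below 0.0015 m), for 0.1 s.
2. the sunken key in the round well is pressed all the way down with the shutter open (value of joint round_pod_key above 0.004 m and value of joint round_pod_shutter above 0.045 m), for 0.1 s.
3. the key has sprung back with the shutter still open (value of joint round_pod_key below 0.001 m and value of joint round_pod_shutter above 0.04 m), for 0.1 s.
4. the shutter is shut again (value of joint round_pod_shutter below 0.005 m), for 0.2 s.
At the end, for the whole second after the job is handed in: The round-ended pod's shutter is within 5 mm of fully shut, its key is up (within 1 mm), the square-ended pod's shutter is within 6 mm of where it was and its key is up, and dish, bottle, tape and pen are at rest within 15 mm of where they stood (value of joint round_pod_shutter below 0.005 m and value of joint round_pod_key below 0.001 m and value of joint square_pod_key below 0.0015 m and distance of square_pod_fin from where it was at the start of the episode below 0.006 m and distance of each of dish, bottle, tape, marker_pen from where it was at the start of the episode below 0.015 m and linear speed of each of dish, bottle, tape, marker_pen below 0.02 m/s); the robot touches nothing.
It fails at once if the square-ended pod's key is pressed (value of joint square_pod_key above 0.002 m).
It fails at once if the square-ended pod's shutter is moved (distance of square_pod_fin from where it was at the start of the episode above 0.006 m).
It fails at once if the dish, bottle, tape or pen is pushed, lifted or carried (distance of any of dish, bottle, tape, marker_pen from where it was at the start of the episode above 0.015 m).
It fails at once if the bottle is tipped (angle between bottle's own z axis and vertical above 0.3 rad).
It also fails if it takes over 45 s, if anything falls off the work surface, if the arm or the gripper's body presses on something with over 40 N, if the wrist force passes 120 N, or if a joint passes its speed limit or range.

### The arm

A 6-joint arm with a two-finger parallel gripper is mounted at the origin on a cart in front of the work surface, level with it; the furniture and walls round the work are solid. World frame = base frame: x ahead of the robot, y to its left, z up, the work surface at z = 0. Lengths are in m, angles in rad, forces in N, time in s.
With the tool pointing down it reaches from about 0.35 to 0.975 m from the base axis. Payload 4.9 kg.
Tool frame: the origin (TCP) lies on the centre line of the jaws, within the pads' length; the fingertips stand ctrl.tcp_to_tips ahead of it and the grasp point (between the pads) lies 3 mm ahead of it (ctrl.tcp_to_tips is the distance from the TCP to the fingertips, in m); z points along the fingers, y is the direction in which the jaws open and shut (so a half turn about z gives the same grasp; the last joint's range is limited). The gripper opens to 85 mm and grips with 20 to 120 N. Pads are 22 mm wide; open, the fingers measure 114 mm over their backs; the gripper's body (76 mm by 85 mm) begins 54 mm behind the grasp point. The pads swing forward as they close: fully open they stand 13 mm farther back than shut.
Start: joints at [1.151, 0.053, 1.613, -0, 1.476, -0.119], TCP at [0.185, 0.597, 0.253] pointing down, gripper open.
Joint ranges: [-3.01, 3.01], [-1.01, 2.22], [0.06, 2.58], [-1.02, 4.17], [0.09, 2.62], [-3.14, 3.14]. Speed limits (rad/s): [2.57, 2.57, 3.14, 3.14, 3.14, 3.14].

### API

Orientations are given as a rotation vector (axis times angle).
In Python, from station import ctrl, vision gives the robot as it stands.
- The arm moves only by the tool jog_arm, never from a script. Its argument "deltas" is a list of rows, each a list of 7 numbers: the turn, a rotation vector about the tool's x, y, z in rad, then the shift along the tool's x, y, z in cm, then the opening, from 0 (shut) to 1 (fully open). A call has 1 to 12 rows; each row shifts and turns the commanded pose from where the row before left it, along the tool's axes as they then stand; what a row does not reach is not made up. A row lasts 1/12 s, in which the tool goes at most 41.7 mm and 7.16 degrees, less where a joint would pass 70% of its speed; a pose out of reach is approached as far as the arm can. A call with a gripper value outside its range is refused whole. The fingers move at their own pace and stop on an object; "grip_force" is the grip in N (left out, the last holds). Time passes only in rows, so rows that do not move let the fingers close. It gives the time, the measured TCP pose, the force and the opening at its end, in the units of the state.
- ctrl.get_obs(): the state, without advancing time (a new reading comes with each control period).
- vision.get_image(name): name is "scene" or "top" or "wrist"; returns (picture, depth): 420x560x3 uint8, red, green, blue; 420x560 float32, m along the optical axis (not along the pixel's ray), 0 where there is no reading.
- vision.calibration(name): a dict with "fx", "fy", "cx", "cy" (pixels), "rvec" (rotation vector, rad) and "tvec" (3), from world to camera coordinates, as OpenCV has them; the wrist camera has in their place "hand_eye" (4x4, takes a point from camera to tool coordinates, whose origin is the TCP and whose axes are the flange's). Camera axes: x right, y down, z forward; pixel columns grow to the right and rows downward; lengths in m; the calibration is good to about 2 mm. The wrist camera is an equidistant fisheye: a pixel r from the principal point sees the ray r / f radians off the axis. A picture is of the moment at which its call begins: read the wrist's pose just before it. calibration takes no time and is no camera call.
- ctrl.finish_job(): hands the job in, once; it reports no verdict.
The state is a dict: "t": time; "q": joint angles; "dq": joint speeds; "effort": joint torques, N m; "tool_pos": TCP position; "tool_rot": TCP orientation; "contact_force": force on the tool from outside, world axes, zero at the start; "wrist_torque": the same for the moment, N m; "opening": finger opening in m.
Only numpy, scipy, OpenCV 4.12 (cv2) and the standard library are available. Lean on these libraries where they do the work, as an engineer would, in place of code of your own. Each camera call takes 0.05 s, during which the arm holds its last target. There are 200 camera calls.

## Working session

There is one attempt and no reset: what is moved stays moved. The work goes in short steps, Python scripts to look and compute and a tool call to move; the robot and the scene stay as the last step left them, time stands still between calls to the robot, and variables do not carry over. Pictures are saved under pics/ and viewed, about 8 in all and at most 12, crops included, and the job is handed in when it is done.

Besides the shell and the picture viewer there is one more tool, called after ">>>" by a JSON object that holds its "name" and its "arguments". jog_arm: Moves the arm, as the interface text tells. Its arguments: {"type":"object","properties":{"deltas":{"type":"array"},"grip_force":{"type":"number"}},"required":["deltas"]}

```bash
mkdir -p pics; cat > h.py <<'E'
import numpy as np,cv2
from station import ctrl,vision
def world(name,u,v,d=None,z=None):
    c=vision.calibration(name);R=cv2.Rodrigues(np.array(c['rvec'],float))[0];t=np.array(c['tvec'],float)
    ray=np.array([(u-c['cx'])/c['fx'],(v-c['cy'])/c['fy'],1.])
    o=-R.T@t;r=R.T@ray
    if z is not None:d=(z-o[2])/r[2]
    return o+d*r
E
python3 - <<'E'
from h import *
for n in("top","scene"):
    im,d=vision.get_image(n);np.savez(f'{n}.npz',im=im,d=d)
    cv2.imwrite(f'pics/{n}.png',cv2.resize(im[:,:,::-1],(800,600),interpolation=cv2.INTER_CUBIC))
o=ctrl.get_obs();print(o,ctrl.tcp_to_tips)
E
```

```text
{'t': 0.1, 'q': array([ 1.15097286e+00,  5.33051380e-02,  1.61417110e+00, -6.60682389e-08,
        1.47600975e+00, -1.19015943e-01]), 'dq': array([ 0.00033351, -0.00144979, -0.00400147,  0.00171602, -0.00194889,
       -0.00237773]), 'effort': array([ 1.28494426e-04, -3.94903493e+01, -3.71362603e+01, -1.79211665e-04,
        3.92289046e-03, -2.19760585e-05]), 'tool_pos': array([0.18497336, 0.59644472, 0.25216845]), 'tool_rot': array([-4.70652212e-01, -3.10562665e+00,  2.86631846e-03]), 'contact_force': array([-0.31897852, -0.40699821, -0.40295733]), 'wrist_torque': array([0.04559547, 0.04152925, 0.03716183]), 'opening': 0.08549839486640269} 0.022
```

View pics/top.png

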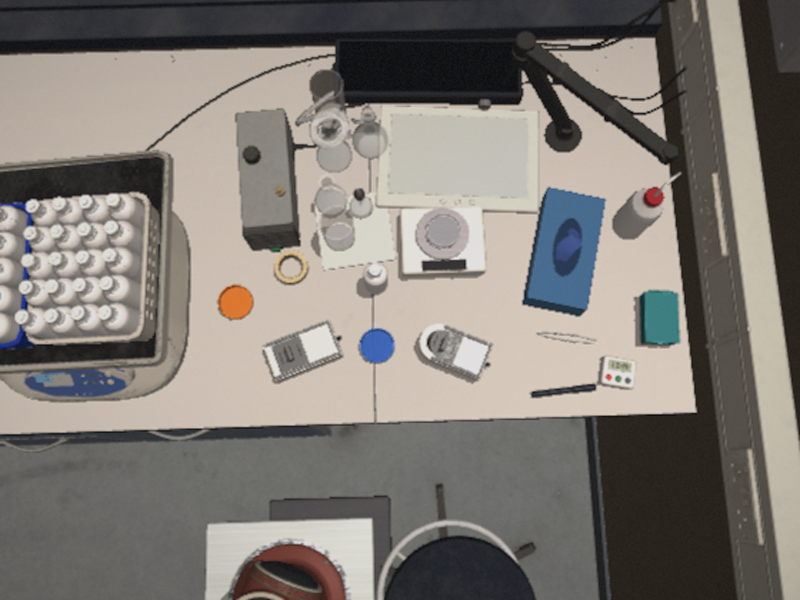

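View pics/scene.png

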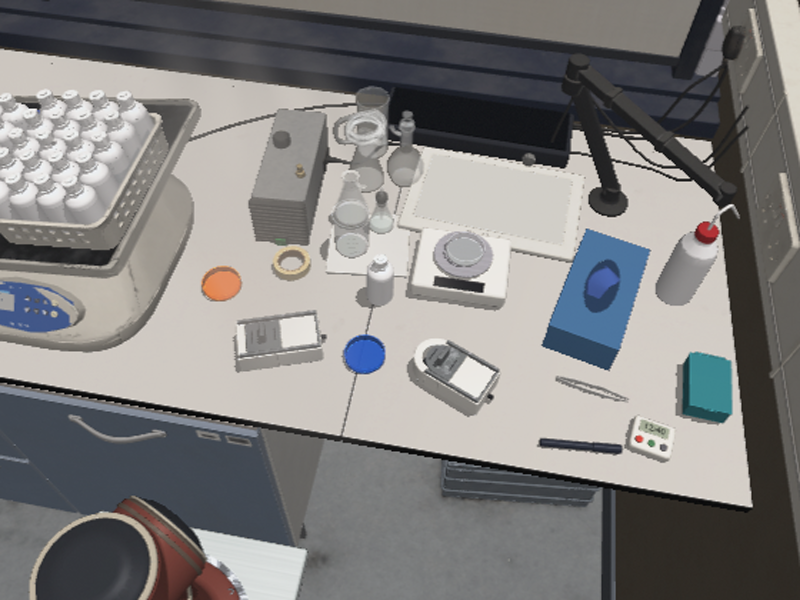

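Two pods can be confused. One is at (455,352) in the top view, with its left end a half circle and a slightly open shutter. The other is at (303,351), with square corners. I choose the first and check it in a close crop.

```bash
python3 - <<'E'
from h import *
a=np.load('top.npz');b=np.load('scene.npz')
A=a['im'][220:275,285:355];B=b['im'][230:294,282:356]
cv2.imwrite('pics/crop.png',np.hstack([cv2.resize(A,(400,314),interpolation=cv2.INTER_CUBIC),cv2.resize(B,(363,314),interpolation=cv2.INTER_CUBIC)])[:,:,::-1])
for u,v in((455,352),(303,351),(375,275),(563,390),(377,345)):
    u*=.7;v*=.7;print(u,v,world('top',u,v,a['d'][int(v),int(u)]))
E
```

```text
318.5 246.39999999999998 [ 0.45973821 -0.33147644  0.04482577]
212.1 245.7 [ 0.47046857 -0.03497157  0.04832812]
262.5 192.5 [ 0.60243967 -0.18074862  0.11115851]
394.09999999999997 273.0 [ 0.38235317 -0.54439038  0.0108517 ]
263.9 241.49999999999997 [ 0.48599391 -0.17806827  0.00055539]
```

View pics/crop.png

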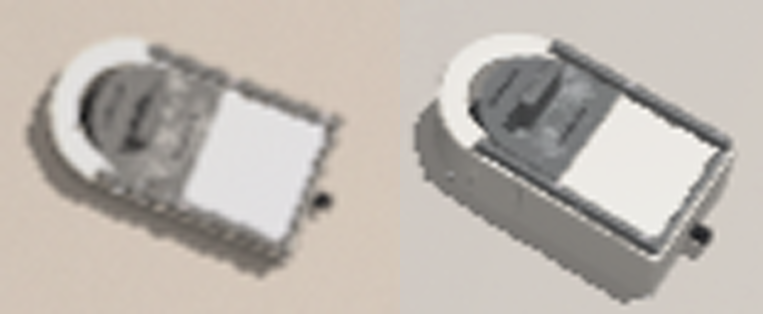

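The crop confirms it: half-circle end at left (60,110), cable stub at right (320,200), fin near (130,125), shutter almost shut. Next I fit the pose.

```bash
cat >> h.py <<'E'
from scipy.optimize import minimize
from scipy.ndimage import distance_transform_edt
def fit(P,th0,c0):
    # P: top-face points (N,2) world; grid-mask outline fit: soft IoU with D-shaped outline
    g=.001;lo=P.min(0)-.03;n=np.ceil((P.max(0)+.03-lo)/g).astype(int)
    gx,gy=np.meshgrid(*[lo[i]+g*np.arange(n[i]) for i in(0,1)],indexing='ij')
    from scipy.spatial import cKDTree
    d,_=cKDTree(P).query(np.c_[gx.ravel(),gy.ravel()])
    return gx,gy,d
def sdf(p,x):
    c,s=np.cos(p[2]),np.sin(p[2]);dx=x[:,0]-p[0];dy=x[:,1]-p[1]
    X=c*dx+s*dy;Y=-s*dx+c*dy
    r=np.hypot(X,Y-33)if 0 else np.hypot(X,Y-.033)
    return np.where(Y>.033,r-.038,np.maximum(np.abs(X)-.038,-.068-Y))
def fitmask(name,im,d,c0,th0,zlo=.03,zhi=.055):
    c=vision.calibration(name)
    U,V=np.meshgrid(np.arange(d.shape[1]),np.arange(d.shape[0]))
    R=cv2.Rodrigues(np.array(c['rvec'],float))[0];t=np.array(c['tvec'],float)
    ray=np.stack([(U-c['cx'])/c['fx'],(V-c['cy'])/c['fy'],np.ones(U.shape)],-1)@R;o=-R.T@t
    W=o+d[...,None]*ray;Z4=o+((.041-o[2])/ray[...,2])[...,None]*ray
    near=np.hypot(Z4[...,0]-c0[0],Z4[...,1]-c0[1])<.11
    on=(W[...,2]>zlo)[near];q=Z4[near][:,:2]
    f=lambda p:np.mean((1/(1+np.exp(sdf(p,q)/.001))-on)**2)
    best=min((minimize(f,[c0[0]+a,c0[1]+b,th0+k],method='Nelder-Mead',options=dict(initial_simplex=[[c0[0]+a,c0[1]+b,th0+k],[c0[0]+a+.01,c0[1]+b,th0+k],[c0[0]+a,c0[1]+b+.01,th0+k],[c0[0]+a,c0[1]+b,th0+k+.15]]))for a in(-.01,.01)for b in(-.01,.01)for k in(-.1,.1)),key=lambda r:r.fun)
    return best,W
E
python3 - <<'E'
from h import *
a=np.load('top.npz')
# +y of pod: from stub (right end) to round end (left)
s=world('top',285+320/5.714,220+200/5.714,z=.03);e=world('top',285+62/5.714,220+100/5.714,z=.04)
v=(e-s)[:2];th=np.arctan2(-v[0],v[1]);print(s,e,th)
for z in(.02,.03):
    b,W=fitmask('top',a['im'],a['d'],(.455,-.335),th,zlo=z);print(b.x,b.fun)
p=b.x;c,s_=np.cos(p[2]),np.sin(p[2])
m=(W[...,2]>.052)&(np.hypot(W[...,0]-p[0],W[...,1]-p[1])<.08)
f=W[m];print(len(f),f.mean(0),'fin in pod',(f[:,:2]-p[:2])@np.array([[c,-s_],[s_,c]]),f[:,2])
E
```

```text
[ 0.43565634 -0.39473801  0.03      ] [ 0.48779995 -0.2693061   0.04      ] -0.39397775382381184
[ 0.46612486 -0.32977778 -0.42495168] 0.014949395954255451
[ 0.46668609 -0.33013429 -0.42679493] 0.01475117569960027
32 [ 0.47560363 -0.31136887  0.06564359] fin in pod [[ 0.0129204   0.02437635]
 [ 0.01501382  0.0219115 ]
 [ 0.01623611  0.01936288]
 [ 0.010617    0.02335262]
 [ 0.01162752  0.02079602]
 [ 0.01237754  0.01822205]
 [ 0.00845052  0.02233963]
 [ 0.00844983  0.01970209]
 [ 0.01045941  0.01722063]
 [ 0.0040136   0.0237705 ]
 [ 0.00529305  0.02124168]
 [ 0.00522151  0.01860873]
 [ 0.00075066  0.02266117]
 [ 0.00229852  0.02016099]
 [ 0.00449318  0.01769688]
 [-0.00221076  0.02422099]
 [-0.00083442  0.02170332]
 [ 0.00044877  0.01917211]
 [-0.00418365  0.02323103]
 [-0.00284167  0.02070423]
 [-0.00221685  0.0181186 ]
 [-0.00711197  0.02480448]
 [-0.00756     0.02210969]
 [-0.00603944  0.01960556]
 [-0.00475721  0.01707512]
 [-0.0107056   0.02365335]
 [-0.00958707  0.02111291]
 [-0.00932977  0.01850431]
 [-0.01260342  0.02267096]
 [-0.01256661  0.02003233]
 [-0.01049498  0.01756653]
 [-0.01444191  0.01904503]] [0.06745492 0.06209385 0.06129606 0.06587392 0.06616244 0.06781384
 0.06354376 0.06921223 0.06420181 0.06767938 0.06651473 0.07260365
 0.07132161 0.06866948 0.06253654 0.0675301  0.06579917 0.06459373
 0.06407349 0.06252823 0.06497192 0.05992859 0.06848352 0.06589767
 0.06466796 0.06561918 0.0652988  0.0698735  0.06162478 0.06754975
 0.06174699 0.06342936]
```

```bash
python3 - <<'E'
from h import *
P=[]
for n in('top','scene'):
    a=np.load(n+'.npz')
    _,W=fitmask.__wrapped__(n) if hasattr(fitmask,'__wrapped__') else fitmask(n,a['im'],a['d'],(.4667,-.330),-.427)
    P.append(W[a['d']>0])
P=np.vstack(P)
def chk(A,B,w=.11):
    A,B=map(np.array,(A,B));L=np.linalg.norm(B-A);u=(B-A)/L;r=P[:,:2]-A;s=r@u;k=np.abs(r[:,0]*u[1]-r[:,1]*u[0])
    m=(k<w)&(s>-w)&(s<L+w)&(P[:,2]<1.);i=m&(P[:,2]>.12);print(A,B,P[m,2].max(),i.sum(),P[i].mean(0) if i.any() else '')
chk((.185,.597),(.50,-.25));chk((.185,.597),(.37,.3));chk((.37,.3),(.50,-.25))
p=np.array([.4667,-.330]);th=-.427;ex=np.array([np.cos(th),np.sin(th)]);ey=np.array([-np.sin(th),np.cos(th)])
from scipy.spatial.transform import Rotation as R
print('ey',ey,R.from_rotvec(ctrl.get_obs()['tool_rot']).as_matrix().round(3))
for y in(.033,.053,.060):print(y,p+y*ey)
E
```

```text
[0.185 0.597] [ 0.5  -0.25] 0.22304104207841413 557 [0.43532516 0.21107937 0.21006001]
[0.185 0.597] [0.37 0.3 ] 0.33093028278342196 5050 [0.46261814 0.29187542 0.2351492 ]
[0.37 0.3 ] [ 0.5  -0.25] 0.3312466870476254 6987 [0.46368843 0.26851173 0.23069049]
ey [0.41414203 0.91021227] [[-0.955  0.296 -0.001]
 [ 0.296  0.955 -0.002]
 [ 0.    -0.002 -1.   ]]
0.033 [ 0.48036669 -0.299963  ]
0.053 [ 0.48864953 -0.28175875]
0.06 [ 0.49154852 -0.27538726]
```

>>> {"name": "jog_arm", "arguments": {"deltas": [[0,0,0,0,0,-3,0],[0,0,0,0,0,-4,0],[0,0,0,0,0,-4,0],[0,0,0,-1,-1.35,-3,0],[0,0,0,-2,-2.69,0,0],[0,0,0,-2.4,-3.23,0,0],[0,0,0,-2.4,-3.23,0,0],[0,0,0,-2.4,-3.23,0,0],[0,0,0,-2.4,-3.23,0,0],[0,0,0,-2.4,-3.23,0,0],[0,0,0,-2.4,-3.23,0,0],[0,0,0,-2.4,-3.23,0,0]], "grip_force": 40}}

```text
t: 1.1
tool_pos: [0.2952, 0.2819, 0.3928]
tool_rot: [-0.469, -3.106, 0.0]
contact_force: [0.8, -0.1, 0.9]
opening: 0.0002
```

>>> {"name": "jog_arm", "arguments": {"deltas": [[0,0,0,-2.4,-3.23,0,0],[0,0,0,-2.4,-3.23,0,0],[0,0,0,-2.4,-3.23,0,0],[0,0,0,-2.4,-3.23,0,0],[0,0,0,-2.4,-3.23,0,0],[0,0,0,-2.4,-3.23,0,0],[0,0,0,-2.4,-3.23,0,0],[0,0,0,-2.4,-3.23,0,0],[0,0,0,-2.4,-3.23,0,0],[0,0,0,-2.4,-3.23,0,0],[0,0,0,-2.4,-3.23,0,0],[0,0,0.06,-1.2,-1.6,0,0]]}}

```text
t: 2.1
tool_pos: [0.4491, -0.1564, 0.392]
tool_rot: [-0.57, -3.088, 0.001]
contact_force: [-0.7, 0.8, -1.3]
opening: -0.0003
```

>>> {"name": "jog_arm", "arguments": {"deltas": [[0,0,0,-1.17,-1.37,1,0],[0,0,0,-1.17,-1.37,2.6,0],[0,0,0,-1.17,-1.37,2.6,0],[0,0,0,-1.17,-1.37,2.6,0],[0,0,0,-1.17,-1.37,2.6,0],[0,0,0,-1.17,-1.37,2.6,0],[0,0,0,-1.17,-1.37,2.6,0],[0,0,0.06,0,0,2,0],[0,0,0,0,0,0,0],[0,0,0,0,0,0,0]]}}

```text
t: 2.93
tool_pos: [0.4908, -0.2707, 0.2056]
tool_rot: [-0.654, -3.069, -0.003]
contact_force: [0.3, -0.4, 0.8]
opening: -0.0001
```

```bash
cat >> h.py <<'E'
from scipy.spatial.transform import Rotation as Ro
def tool(p):
    o=ctrl.get_obs();R=Ro.from_rotvec(o['tool_rot']).as_matrix()
    q=(o['tool_pos'][:2]-p[:2]);c,s=np.cos(p[2]),np.sin(p[2])
    print('tcp',o['tool_pos'].round(4),'in pod mm',1e3*(c*q[0]+s*q[1]),1e3*(-s*q[0]+c*q[1]),'yaw err',np.arctan2(R[1,1],R[0,1])-(p[2]+np.pi/2),'F',o['contact_force'].round(2),'t',o['t'])
    return o,R
def wpix(o,R,X):
    c=vision.calibration('wrist');H=np.array(c['hand_eye']);T=np.eye(4);T[:3,:3]=R;T[:3,3]=o['tool_pos']
    x=np.linalg.inv(T@H)@np.append(X,1);r=np.hypot(x[0],x[1]);a=np.arctan2(r,x[2])
    return c['cx']+c['fx']*a*x[0]/r,c['cy']+c['fy']*a*x[1]/r
E
python3 - <<'E'
from h import *
p=np.array([.4667,-.330,-.427])
o,R=tool(p);im,d=vision.get_image('wrist');np.savez('w1.npz',im=im,d=d,o=o['tool_pos'],R=R)
c,s=np.cos(p[2]),np.sin(p[2]);im=im[:,:,::-1].copy();im=cv2.resize(im,(800,600))
def pod(x,y,z):return np.array([p[0]+c*x-s*y,p[1]+s*x+c*y,z])
a=np.linspace(0,np.pi,15)
out=[(.038*np.cos(t),.033+.038*np.sin(t))for t in a]+[(-.038,-.068),(.038,-.068)]
L=np.array([wpix(o,R,pod(*q,.04))for q in out])*800/560
cv2.polylines(im,[L.astype(int)],True,(0,0,255),1)
for q in((0,.033,.0435),(0,.021,.067)):cv2.circle(im,tuple(int(v*800/560) for v in wpix(o,R,pod(*q))),3,(0,255,0),-1)
cv2.imwrite('pics/w1.png',im)
E
```

```text
tcp [ 0.4908 -0.2707  0.2056] in pod mm -2.612223935688253 63.95151646300697 yaw err 0.0073462725878252755 F [ 0.26 -0.36  0.82] t 2.9333
```

View pics/w1.png

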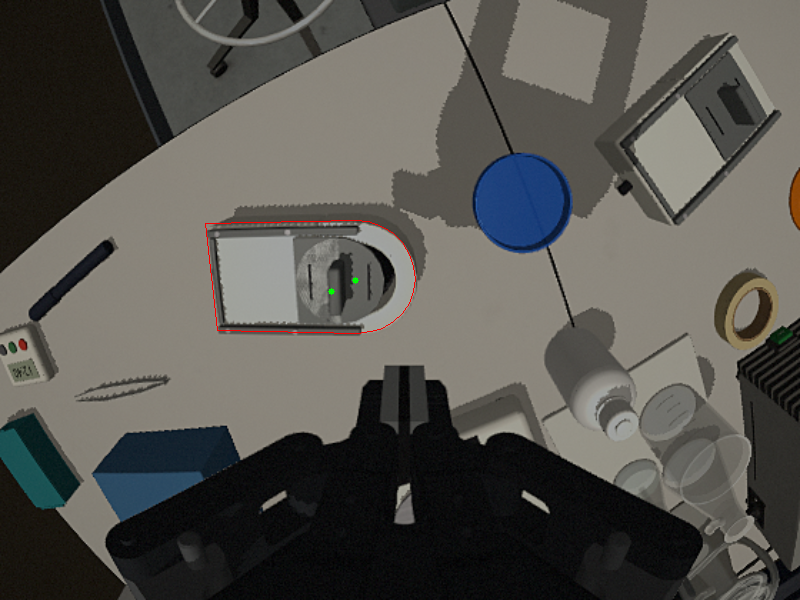

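The red outline fitted from the top view lies on the round pod in the wrist view, with the fin at (335,290) of the viewed image. The pose is good and the fin is open about 12 mm. I descend on the well side of the fin.

>>> {"name": "jog_arm", "arguments": {"deltas": [[0,0,0.007,-0.26,0,1,0],[0,0,0,0,0,2,0],[0,0,0,0,0,2.5,0],[0,0,0,0,0,2.5,0],[0,0,0,0,0,2,0],[0,0,0,0,0,1.5,0],[0,0,0,0,0,1,0],[0,0,0,0,0,0,0],[0,0,0,0,0,0,0]]}}

```text
t: 3.73
tool_pos: [0.4946, -0.2725, 0.0831]
tool_rot: [0.666, 3.069, -0.001]
contact_force: [-0.2, -1.2, 0.3]
opening: -0.0005
```

```bash
python3 - <<'E'
from h import *
p=np.array([.4667,-.330,-.427])
tool(p);im,d=vision.get_image('scene')
A=cv2.resize(im[200:300,250:390],(700,500),interpolation=cv2.INTER_CUBIC)
cv2.imwrite('pics/s2.png',A[:,:,::-1])
E
```

```text
tcp [ 0.4946 -0.2725  0.0831] in pod mm 1.5932452517404134 63.86212058142454 yaw err -0.0003457829771069676 F [-0.25 -1.21  0.25] t 3.7333
```

View pics/s2.png

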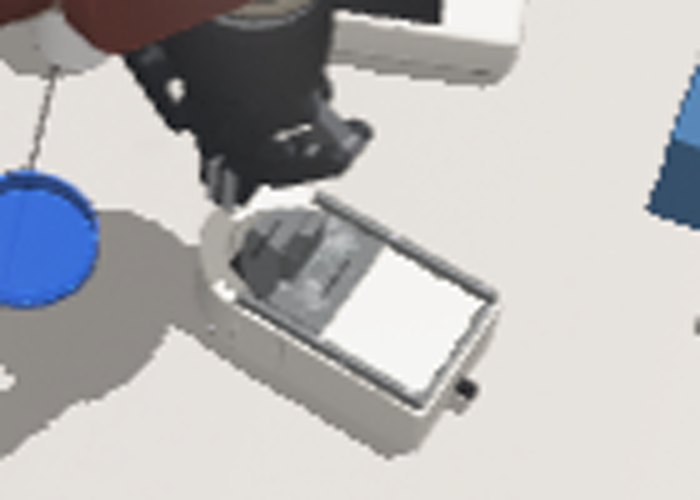

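Tips are at (225,200), above the rounded end and clear of the fin at (285,245). Now I push along pod −y, i.e. tool −y.

>>> {"name": "jog_arm", "arguments": {"deltas": [[0,0,0,0,0,0.5,0],[0,0,0,0.1,-0.8,0,0],[0,0,0,0,-0.8,0,0],[0,0,0,0,-0.8,0,0],[0,0,0,0,-0.6,0,0],[0,0,0,0,-0.6,0,0],[0,0,0,0,-0.6,0,0],[0,0,0,0,-0.6,0,0],[0,0,0,0,-0.6,0,0]]}}

```text
t: 4.53
tool_pos: [0.4708, -0.3219, 0.0777]
tool_rot: [0.667, 3.069, -0.0]
contact_force: [0.6, 1.3, 1.7]
opening: -0.0002
```

>>> {"name": "jog_arm", "arguments": {"deltas": [[0,0,0,0,-0.5,0,0],[0,0,0,0,-0.5,0,0],[0,0,0,0,-0.2,0,0],[0,0,0,0,0,0,0]]}}

```text
t: 4.87
tool_pos: [0.4654, -0.3325, 0.0773]
tool_rot: [-0.667, -3.069, 0.001]
contact_force: [-0.6, -0.1, 0.2]
opening: -0.0004
```

```bash
python3 - <<'E'
from h import *
p=np.array([.4667,-.330,-.427])
tool(p);im,d=vision.get_image('scene')
A=cv2.resize(im[200:300,250:390],(700,500),interpolation=cv2.INTER_CUBIC)
cv2.imwrite('pics/s3.png',A[:,:,::-1])
E
```

```text
tcp [ 0.4654 -0.3325  0.0773] in pod mm -0.09802942121443001 -2.8337991053931777 yaw err -0.0012571985051672563 F [-0.59 -0.11  0.21] t 4.8667
```

View pics/s3.png

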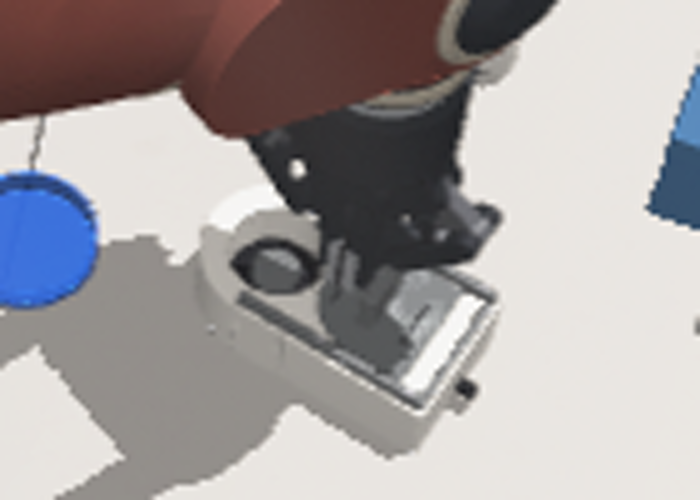

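The well at (280,265) is uncovered and the fin is in front of the fingers. I keep going to the stop.

>>> {"name": "jog_arm", "arguments": {"deltas": [[0,0,0,0,-0.3,0,0],[0,0,0,0,-0.3,0,0],[0,0,0,0,-0.2,0,0],[0,0,0,0,0,0,0]]}}

```text
t: 5.25
tool_pos: [0.4628, -0.3374, 0.0768]
tool_rot: [-0.668, -3.069, -0.008]
contact_force: [2.7, 6.3, 1.7]
opening: 0.0001
```

>>> {"name": "jog_arm", "arguments": {"deltas": [[0,0,0,0,-0.2,0,0],[0,0,0,0,0,0,0]]}}

```text
t: 5.42
tool_pos: [0.4626, -0.3378, 0.0768]
tool_rot: [0.668, 3.07, 0.013]
contact_force: [4.8, 11.3, 2.6]
opening: -0.0003
```

>>> {"name": "jog_arm", "arguments": {"deltas": [[0,0,0,0,-0.2,0,0],[0,0,0,0,0,0,0]]}}

```text
t: 5.58
tool_pos: [0.4624, -0.3381, 0.0768]
tool_rot: [0.668, 3.069, 0.018]
contact_force: [8.3, 17.4, 4.6]
opening: -0.0002
```

Hard stop: the force rose to 19 N with no motion, so the shutter is fully open. I back off over the well.

>>> {"name": "jog_arm", "arguments": {"deltas": [[0,0,0,0,0.7,0,0],[0,0,0,0,1,-0.3,0],[0,0,0,0,1,0,0],[0,0,0,0,1,0,0],[0,0,0,0,1,0,0],[0,0,0,0,0,0,0],[0,0,0,0,0,0,0]]}}

```text
t: 6.17
tool_pos: [0.4805, -0.2997, 0.0803]
tool_rot: [-0.665, -3.07, 0.001]
contact_force: [0.3, -0.2, -0.0]
opening: 0.0001
```

```bash
python3 - <<'E'
from h import *
p=np.array([.4667,-.330,-.427])
o,R=tool(p);print(o['tool_rot'])
im,d=vision.get_image('scene')
A=cv2.resize(im[200:300,250:390],(700,500),interpolation=cv2.INTER_CUBIC)
cv2.imwrite('pics/s4.png',A[:,:,::-1])
E
```

```text
tcp [ 0.4805 -0.2997  0.0803] in pod mm -0.03698778726984875 33.3034673028387 yaw err 0.0003913117423361978 F [ 0.3  -0.18 -0.01] t 6.1667
[-6.65011974e-01 -3.07023981e+00  5.68926900e-04]
```

View pics/s4.png

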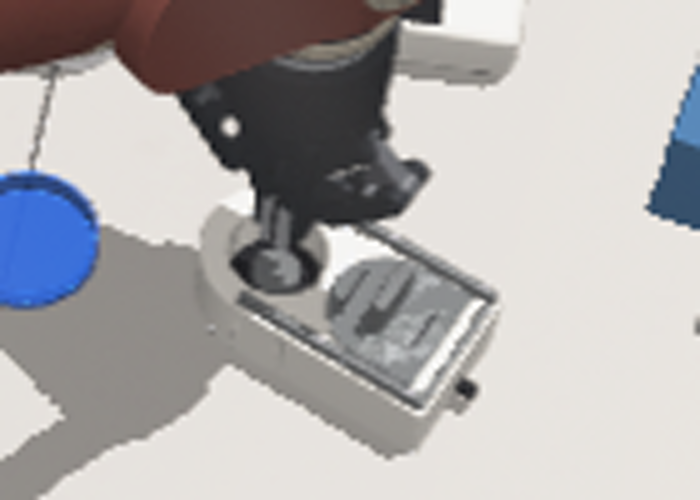

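The tip is centred in the open well (275,265), with the shutter at the far end. I descend with force checks.

>>> {"name": "jog_arm", "arguments": {"deltas": [[0,0,0,0,0,0.5,0],[0,0,0,0,0,0.5,0],[0,0,0,0,0,0.5,0],[0,0,0,0,0,0.5,0],[0,0,0,0,0,0,0]]}}

```text
t: 6.63
tool_pos: [0.4793, -0.2997, 0.0584]
tool_rot: [-0.667, -3.067, -0.002]
contact_force: [0.5, 0.3, -0.2]
opening: 0.0001
```

>>> {"name": "jog_arm", "arguments": {"deltas": [[0,0,0,0,0,0.5,0],[0,0,0,0,0,0.5,0],[0,0,0,0,0,0.4,0],[0,0,0,0,0,0,0]]}}

```text
t: 6.97
tool_pos: [0.4797, -0.2997, 0.045]
tool_rot: [-0.666, -3.068, -0.001]
contact_force: [-0.2, 0.3, -1.0]
opening: 0.0004
```

>>> {"name": "jog_arm", "arguments": {"deltas": [[0,0,0,0,0,0.2,0],[0,0,0,0,0,0.1,0],[0,0,0,0,0,0.1,0],[0,0,0,0,0,0,0]]}}

```text
t: 7.3
tool_pos: [0.4804, -0.3002, 0.0426]
tool_rot: [0.667, 3.07, -0.0]
contact_force: [-0.5, 1.3, 2.1]
opening: 0.0001
```

>>> {"name": "jog_arm", "arguments": {"deltas": [[0,0,0,0,0,0.2,0],[0,0,0,0,0,0.2,0],[0,0,0,0,0,0,0]]}}

```text
t: 7.55
tool_pos: [0.4806, -0.3004, 0.039]
tool_rot: [0.667, 3.07, -0.0]
contact_force: [-1.8, 1.8, 5.9]
opening: 0.0002
```

>>> {"name": "jog_arm", "arguments": {"deltas": [[0,0,0,0,0,0.2,0],[0,0,0,0,0,0.2,0],[0,0,0,0,0,0,0],[0,0,0,0,0,0,0]]}}

```text
t: 7.88
tool_pos: [0.4807, -0.3005, 0.0387]
tool_rot: [-0.666, -3.068, -0.001]
contact_force: [-12.6, 9.7, 28.8]
opening: 0.0003
```

The key bottomed: tips are 5 mm below rest and the force rose sharply to 29 N. I lift clear, cross over the fin and check.

>>> {"name": "jog_arm", "arguments": {"deltas": [[0,0,0,0,0,-0.6,0],[0,0,0,0,0,-1.2,0],[0,0,0,0,0,-1.5,0],[0,0,0,0,0,-1.6,0],[0,0,0,0,0,-1.6,0],[0,0,0,0,0,-1.6,0],[0,0,0,0,0,-0.6,0],[0,0,0,0,0,0,0],[0,0,0,0,-1,0,0],[0,0,0,0,-2,0,0],[0,0,0,0,-2,0,0],[0,0,0,0,-2,0,0]]}}

```text
t: 8.88
tool_pos: [0.4499, -0.3642, 0.1193]
tool_rot: [-0.666, -3.068, -0.002]
contact_force: [0.2, -0.4, -0.2]
opening: 0.0001
```

>>> {"name": "jog_arm", "arguments": {"deltas": [[0,0,0,0,-1.5,0,0],[0,0,0,0,-0.7,0,0],[0,0,0,0,0,0,0],[0,0,0,0,0,0,0]]}}

```text
t: 9.22
tool_pos: [0.4418, -0.3837, 0.1206]
tool_rot: [-0.668, -3.069, -0.002]
contact_force: [-0.3, -0.5, -0.1]
opening: 0.0001
```

```bash
python3 - <<'E'
from h import *
p=np.array([.4667,-.330,-.427])
tool(p);im,d=vision.get_image('scene')
A=cv2.resize(im[200:300,250:390],(700,500),interpolation=cv2.INTER_CUBIC)
cv2.imwrite('pics/s5.png',A[:,:,::-1])
E
```

```text
tcp [ 0.4418 -0.3837  0.1206] in pod mm -0.4288573486261188 -59.176704123814766 yaw err -0.0015906591151777505 F [-0.33 -0.54 -0.14] t 9.2167
```

View pics/s5.png

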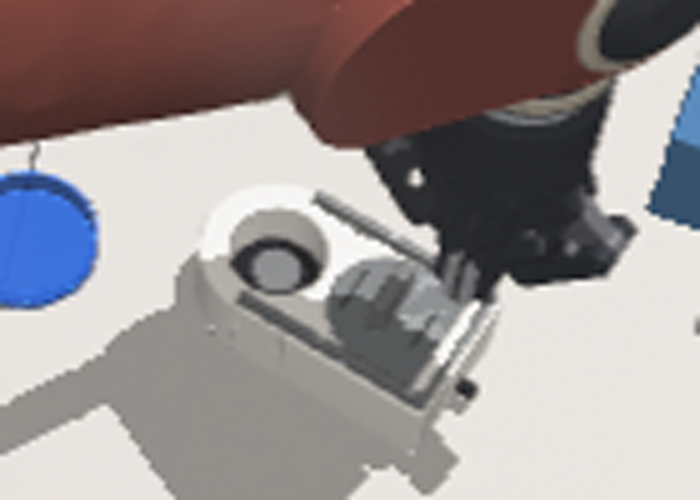

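The key is up, seen at (275,270), the well is open, and the tips are behind the fin. I go down and push shut.

>>> {"name": "jog_arm", "arguments": {"deltas": [[0,0,0,0,0,1,0],[0,0,0,0,0,1.3,0],[0,0,0,0,0,1.2,0],[0,0,0,0,0,0.8,0],[0,0,0,0,0,0,0],[0,0,0,0,0.6,0,0],[0,0,0,0,0.6,0,0],[0,0,0,0,0.6,0,0]]}}

```text
t: 9.93
tool_pos: [0.4502, -0.3674, 0.079]
tool_rot: [0.667, 3.069, -0.001]
contact_force: [-0.5, -1.7, -0.4]
opening: 0.0002
```

>>> {"name": "jog_arm", "arguments": {"deltas": [[0,0,0,0,0.6,0,0],[0,0,0,0,0.6,0,0],[0,0,0,0,0.6,0,0],[0,0,0,0,0.6,0,0],[0,0,0,0,0.6,0,0],[0,0,0,0,0.6,0,0],[0,0,0,0,0.6,0,0],[0,0,0,0,0.6,0,0],[0,0,0,0,0,0,0]]}}

```text
t: 10.68
tool_pos: [0.4701, -0.3228, 0.0784]
tool_rot: [0.665, 3.07, 0.001]
contact_force: [0.2, 0.4, -0.4]
opening: 0.0002
```

>>> {"name": "jog_arm", "arguments": {"deltas": [[0,0,0,0,0.4,0,0],[0,0,0,0,0.3,0,0],[0,0,0,0,0.2,0,0],[0,0,0,0,0,0,0]]}}

```text
t: 11.02
tool_pos: [0.4734, -0.3152, 0.0782]
tool_rot: [-0.667, -3.07, -0.001]
contact_force: [-0.2, -0.6, 0.6]
opening: 0.0003
```

```bash
python3 -c "
from h import *
tool(np.array([.4667,-.330,-.427]))"
```

```text
tcp [ 0.4734 -0.3152  0.0782] in pod mm -0.03510404759214918 16.18993208168324 yaw err -0.0005703923481643614 F [-0.23 -0.59  0.62] t 11.0167
```

>>> {"name": "jog_arm", "arguments": {"deltas": [[0,0,0,0,0.2,0,0],[0,0,0,0,0,0,0]]}}

```text
t: 11.18
tool_pos: [0.4739, -0.314, 0.0782]
tool_rot: [-0.667, -3.07, 0.001]
contact_force: [-0.8, -1.6, 0.6]
opening: 0.0001
```

>>> {"name": "jog_arm", "arguments": {"deltas": [[0,0,0,0,0.2,0,0],[0,0,0,0,0,0,0]]}}

```text
t: 11.35
tool_pos: [0.4741, -0.3135, 0.0783]
tool_rot: [-0.666, -3.069, 0.006]
contact_force: [-2.7, -7.2, -1.0]
opening: -0.0002
```

```bash
python3 -c "
from h import *
tool(np.array([.4667,-.330,-.427]))"
```

```text
tcp [ 0.4741 -0.3135  0.0783] in pod mm -0.060726884370848784 18.06453100994472 yaw err -0.00038740038576801084 F [-2.68 -7.18 -0.97] t 11.35
```

Against the shut stop: 7.7 N, up from about 1.8. One more small push, then I back off, rise and check.

>>> {"name": "jog_arm", "arguments": {"deltas": [[0,0,0,0,0.2,0,0],[0,0,0,0,0,0,0],[0,0,0,0,-0.8,0,0],[0,0,0,0,-1,0,0],[0,0,0,0,-1.5,0,0],[0,0,0,0,-1,0,0],[0,0,0,0,0,-1.5,0],[0,0,0,0,0,-3,0],[0,0,0,0,0,-3.5,0],[0,0,0,0,0,-3.5,0],[0,0,0,0,0,-2,0],[0,0,0,0,0,0,0]]}}

```text
t: 12.35
tool_pos: [0.46, -0.3516, 0.2202]
tool_rot: [0.665, 3.061, -0.008]
contact_force: [0.1, 0.0, 1.1]
opening: -0.0
```

```bash
python3 - <<'E'
from h import *
p=np.array([.4667,-.330,-.427])
o,R=tool(p)
im,d=vision.get_image('wrist');im2,_=vision.get_image('scene')
print('fin/plate px', [wpix(o,R,np.array([p[0]-np.sin(p[2])*.033,p[1]+np.cos(p[2])*.033,z]))for z in(.067,.04)])
cv2.imwrite('pics/f.png',np.hstack([cv2.resize(im,(400,300)),cv2.resize(im2,(400,300))])[:,:,::-1])
b=np.load('scene.npz')['im']
X=im.copy()
u=wpix(o,R,np.array([p[0]-np.sin(p[2])*.033,p[1]+np.cos(p[2])*.033,.067]));cv2.circle(X,tuple(int(v)for v in u),1,(0,255,0),-1)
x,y=max(0,int(u[0])-70),max(0,int(u[1])-60)
cv2.imwrite('pics/f2.png',np.hstack([cv2.resize(X[y:y+110,x:x+140],(400,314),interpolation=cv2.INTER_CUBIC),cv2.resize(im2[130:350,150:450],(400,314))])[:,:,::-1])
E
```

```text
tcp [ 0.46   -0.3516  0.2202] in pod mm 2.8536815877247346 -22.39192437880144 yaw err -0.001077367839468657 F [0.07 0.02 1.14] t 12.35
fin/plate px [(np.float64(346.2492809825495), np.float64(191.0506650893106)), (np.float64(341.1524684291274), np.float64(183.1534003202975))]
```

View pics/f2.png

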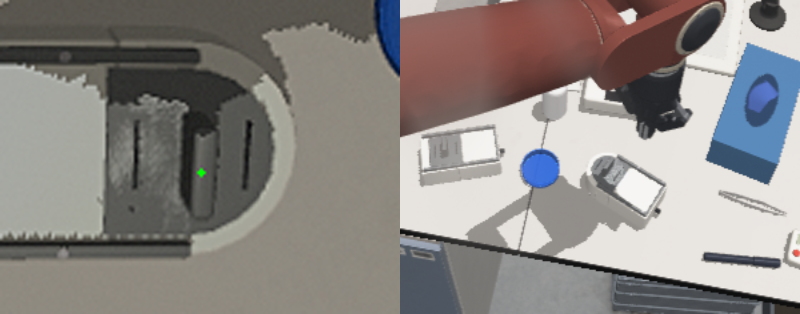

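The expected shut-fin point (green, 201,172) lies on the fin and the plate covers the well. The square pod, pen and bottle look undisturbed, and the arm is clear at about 0.2 m. I hand the job in.

```bash
python3 -c "
from h import *
print(ctrl.finish_job())"
```

```text
the job is handed in; nothing more can be done
None
```

The balance was tared with the round-ended pod and the job is handed in; `ctrl.finish_job()` gives no verdict. The last time reading before handing in was 12.35 s of the 45 s allowed.

- **Open:** with closed fingertips I pushed the shutter until it hit its stop. The force rose to about 19 N with no further movement.
- **Press:** the key went down about 5 mm and bottomed, with the vertical force reaching 29 N. After I lifted clear, a picture showed the key up and the well open.
- **Shut:** I pushed the fin back until it met the shut stop. The force rose from about 2 to about 8 N, followed by one more 2 mm push.

**Last checks:** in the wrist picture the fin sits on its predicted shut position and the plate covers the well. The gripper was clear of everything, about 0.2 m up. In the scene picture the square pod, bottle and pen look unmoved. I did not measure those positions numerically. The dish and tape were hidden or out of frame in that picture, so I did not confirm them, though the arm never worked near them. None of the checks I made failed or disagreed.

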